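# Seat a test bar in its fixture by feel and close the clamp

### The job

The aluminium test bar lies skewed on the deck of the clamping fixture. Without lifting it, push its free end so that it pivots against the small round post and swings into line over the channel, then press it gently down, feeling at both ends, until it is fully home on the channel floor along its whole length. Only then swing the hinged clamp strap over and all the way down onto the bar; do not press hard on the bar and leave the things round the fixture where they are.

Things in the scene. Friction and masses are not known exactly. Their poses are not given: they have to be found in the camera images.
- fixture: Low aluminium clamping fixture, fixed to the worktop, 150 mm long (its y) and 100 mm wide (its x from -58 to +42 mm), z up; origin on the worktop under the middle of its channel. Flat deck 22 mm above the worktop. Two hinge ears (y = -21, +21 mm, x = 23 to 37 mm) rise to 44 mm on the +x side.
- channel (a point): Middle of the channel floor, 12 mm above the worktop; fixture axes. Channel along y, open ended, 21.6 mm wide, 10 mm deep. Spring balls in both walls at y = -45 and +45 mm stand 3 mm in: a bar in the mouth rests on them 4 to 8 mm above the floor, level or tilted. Each end must be pressed with some 5 to 20 N (friction is hidden) until it gives way and drops, then stops hard.
- post (a point): Middle of the top of the fixed round post: 10 mm in diameter, 12 mm high above the deck, touching the channel's -x edge at fixture y = -62 mm. Fixture axes.
- fence (a point): Middle of the top edge of the steel fence, a strip 5 mm high on the deck along the channel's +x edge, from fixture y = -4 to +71 mm. Fixture axes.
- bar: Loose aluminium bar, 140 mm long (its y), 20 mm wide, 16 mm thick, 0.1 to 0.2 kg; origin mid underside. It starts flat on the deck, turned 0.28 to 0.48 rad counterclockwise (from above) from the channel: -y end near the post, +y (free) end out on the fixture's -x side. Home: underside on the channel floor at both ends (top 28 mm above the worktop), middle within 20 mm of the channel's middle.
- bar_post_end (a point): Point on the middle line of the bar's underside, 60 mm from the middle toward the end near the post (10 mm from that end); its axes are the bar's.
- bar_free_end (a point): Point on the middle line of the bar's underside, 60 mm from the middle toward the free end, the one that is swung (10 mm from that end); its axes are the bar's.
- clamp (a joint): Hinge angle of the steel clamp strap (30 mm wide, 6 mm thick), rad: 0 = closed, level across the bar; 1.57 = upright; starts at 1.55 to 1.9, leaning to fixture +x. The stiff hinge (0.07 N m, axis along fixture y) stays where it is left. A rubber pad under it meets the top of a seated bar at 0; a bar that stands up stops it early.
- clamp_hinge (a point): Point on the hinge axis of the clamp: fixture x = 30 mm, y = 0, z = 34 mm; axes of the fixture.
- clamp_bar (a point): Middle of the black round cross bar at the strap's free end, 12 mm in diameter and 34 mm long along the fixture's y, 56 mm from the hinge axis (and 2.5 mm above it when closed); this is the part to push. When closed it is at fixture x = -26 mm, z = 36.5 mm. Axes turn with the strap.
- jar_2: Small plastic jar with a grey lid, 49 mm in diameter, 40 mm high, standing behind and to the left of the fixture, to be left alone; origin in the middle of its underside.
- timer: Small white digital timer lying flat, 56x66x16 mm, to be left alone; origin in the middle of its underside.
- weight_200: Knobbed metal weight, 28 mm in diameter, 48 mm high, standing just behind the fixture, to be left alone; origin in the middle of its underside.
- petri_0: Clear petri dish, 88 mm in diameter, 15 mm high, to be left alone; origin in the middle of its underside.

How it is judged:
By the outcome, as a careful person would: the job done as asked, in the order asked, and still so for the second after the job is handed in, with the robot touching nothing.
It also fails if it takes over 67 s, if anything falls off the work surface, if the arm or the gripper's body presses on something with over 40 N, if the wrist force passes 120 N, or if a joint passes its speed limit or range.

### The arm

A 6-joint arm with a two-finger parallel gripper is mounted at the origin on a cart in front of the work surface, level with it; the furniture and walls round the work are solid. World frame = base frame: x ahead of the robot, y to its left, z up, the work surface at z = 0. Lengths are in m, angles in rad, forces in N, time in s.
With the tool pointing down it reaches from about 0.35 to 0.775 m from the base axis. Payload 7.3 kg.
Tool frame: the origin (TCP) lies between the finger pads; the fingertips stand 8 mm ahead of it and the grasp point (between the pads) lies 11 mm behind it (robot.nose_length is the distance from the TCP to the fingertips, in m); z points along the fingers, y is the line along which they close (so a half turn about z gives the same grasp; the last joint's range is limited). The gripper opens to 92 mm and grips with 3 to 60 N. Pads are 19 mm wide; open, the fingers measure 130 mm over their backs; the gripper's body (75 mm by 190 mm) begins 47 mm behind the grasp point.
Start: joints at [0.999, 0.342, 1.524, -0, 1.275, -0.146], TCP at [0.217, 0.478, 0.235] pointing down, gripper open.
Joint ranges: [-2.53, 2.53], [-0.77, 2.02], [0.04, 2.7], [-1, 4.14], [0.28, 2.66], [-3.11, 3.11]. Speed limits (rad/s): [2.57, 2.57, 3.14, 3.14, 3.14, 3.14].

### API

Orientations are given as [roll, pitch, yaw] about the fixed x, y, z axes, in that order (R = Rz(yaw) Ry(pitch) Rx(roll)).
In Python, from cell import robot gives the robot as it stands. The module is installed in compiled form; this text tells all that it offers.
- The arm moves only by the shell command python3 -m jog 'ROWS' [FORCE]. ROWS is JSON, a list that holds one entry, the list of rows, each a list of 5 numbers: the gripper's target within -1 to 1 (fully open at 1, half-way at 0, shut at -1), then the shift along the tool's x, y, z in m, then the turn about the tool's z in rad. A call has 1 to 5 rows; each row is the pose to reach, as a shift and turn from the pose commanded when the call began, along the tool's axes at that moment; what a row does not reach only later rows make up. A row lasts 1/12 s, in which the tool goes at most 41.7 mm and 7.16 degrees, less where a joint would pass 70% of its speed; a pose out of reach is approached as far as the arm can. A call with a gripper value outside its range is refused whole. The fingers move at their own pace and stop on an object; FORCE is the grip in N (left out, the last holds). Time passes only in rows, so rows that repeat a pose let the fingers close. It gives the time, the measured TCP pose, the force, the opening and the grip force at its end, in the units of the state.
- robot.observe(): the state, without advancing time (a new reading comes with each control period).
- robot.read_camera(name): name is "scene" or "top"; returns the picture (400x640x3 uint8, red, green, blue); there is no depth.
- robot.camera_model(name): a dict with "camera_matrix" (3x3 intrinsics, pixels), "position" and "attitude" of the camera in the world. Camera axes: x right, y down, z forward; pixel columns grow to the right and rows downward; lengths in m; the calibration is good to about 2 mm. A picture is of the moment at which its call begins. camera_model takes no time and is no camera call.
- robot.hand_in(): hands the job in; it is judged then, once.
The state is a dict: "time": time; "qpos": joint angles; "qvel": joint speeds; "joint_efforts": joint torques, N m; "tool_pos": TCP position; "tool_rot": TCP orientation; "contact_force": force on the tool from outside, world axes, zero at the start; "torque": the same for the moment, N m; "opening": finger opening in m; "grip_force": force on a finger pad.
Only numpy, scipy, OpenCV 4.12 (cv2) and the standard library are available. Lean on these libraries where they do the work, as an engineer would, in place of code of your own. Each camera call takes 0.05 s, during which the arm holds its last target. There are 200 camera calls.

## Working session

There is one attempt and no reset: what is moved stays moved. The work goes in short steps, Python scripts to look and compute and a shell command to move; the robot and the scene stay as the last step left them, time stands still between calls to the robot, and variables do not carry over. Pictures are saved under pics/ and viewed, at most 10 in all, crops included, and the job is handed in when it is done.

```bash
mkdir -p pics
python3 - <<'E'
from cell import robot
import cv2
for n in("scene","top"):
    cv2.imwrite(f"pics/{n}0.png",robot.read_camera(n)[:,:,::-1]); print(robot.camera_model(n))
print(robot.observe())
E
```

```text
{'camera_matrix': array([[475.73775716,   0.        , 320.51875106],
       [  0.        , 475.73775716, 199.89447792],
       [  0.        ,   0.        ,   1.        ]]), 'position': array([ 0.18522642, -0.33072187,  0.86181366]), 'attitude': array([-2.43526746, -0.01857548, -0.55414771])}
{'camera_matrix': array([[421.07225767,   0.        , 317.481346  ],
       [  0.        , 421.07225767, 205.46967318],
       [  0.        ,   0.        ,   1.        ]]), 'position': array([0.39130725, 0.25041888, 1.21186653]), 'attitude': array([-2.98704803e+00,  6.20632015e-04, -1.55389548e+00])}
{'time': 0.1, 'qpos': array([ 9.99010326e-01,  3.42636500e-01,  1.52492893e+00, -9.77293984e-06,
        1.27536849e+00, -1.46024093e-01]), 'qvel': array([ 0.00048143, -0.00093945, -0.00323922,  0.00172486,  0.00134677,
        0.00114665]), 'joint_efforts': array([ 1.96515946e-03, -4.32004809e+01, -2.44695801e+01,  7.20659690e-02,
        5.26403252e-02, -6.97419227e-05]), 'tool_pos': array([0.21663695, 0.47783819, 0.23412043]), 'tool_rot': array([-3.14026430e+00, -1.85915334e-04,  2.71583347e+00]), 'contact_force': array([-0.05014363, -0.55503684,  0.42262894]), 'torque': array([0.01354794, 0.01841237, 0.02040995]), 'grip_force': 0.0, 'opening': 0.0917809732739264}
```

View pics/scene0.png

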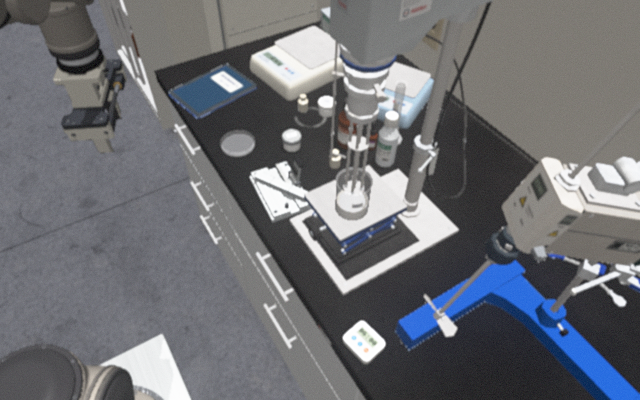

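View pics/top0.png

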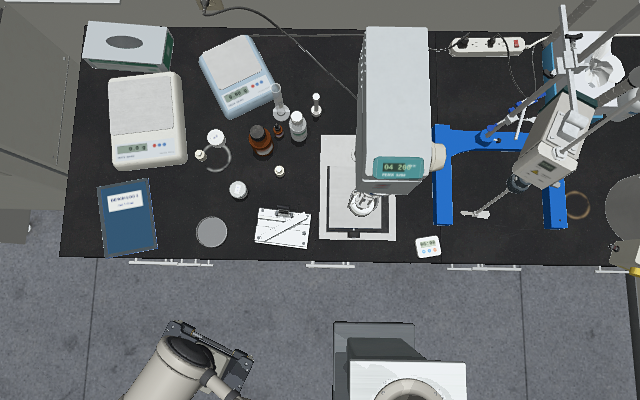

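The fixture is at about (283,227) in the top view and (278,192) in the scene view, with a tall stirrer just to its right. I'll zoom in on both.

Run:
```python
import cv2,numpy as np
a=cv2.imread("pics/top0.png")[195:255,245:325]; b=cv2.imread("pics/scene0.png")[150:230,240:320]
a=cv2.resize(a,(800,600),interpolation=cv2.INTER_CUBIC); b=cv2.resize(b,(560,560),interpolation=cv2.INTER_CUBIC)
cv2.imwrite("pics/topc.png",a);cv2.imwrite("pics/scc.png",b)
```

```text
(no output)
```

View pics/topc.png

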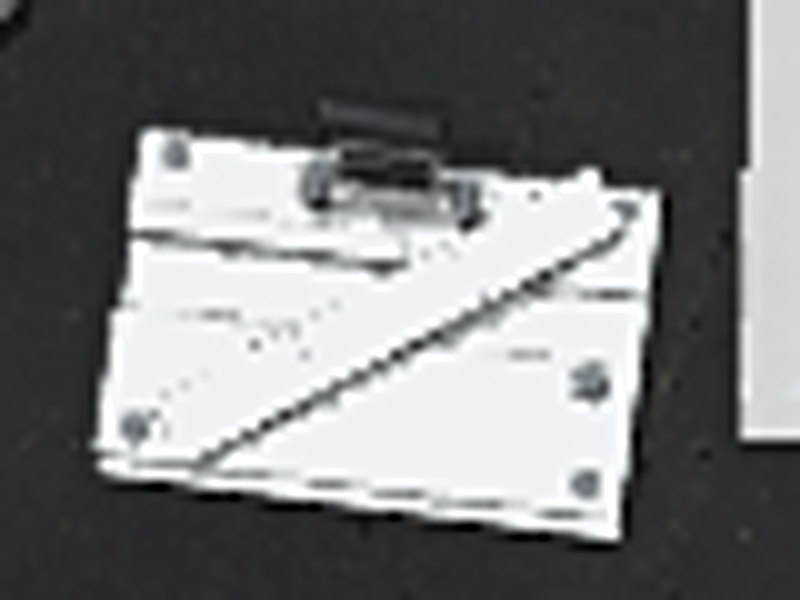

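View pics/scc.png

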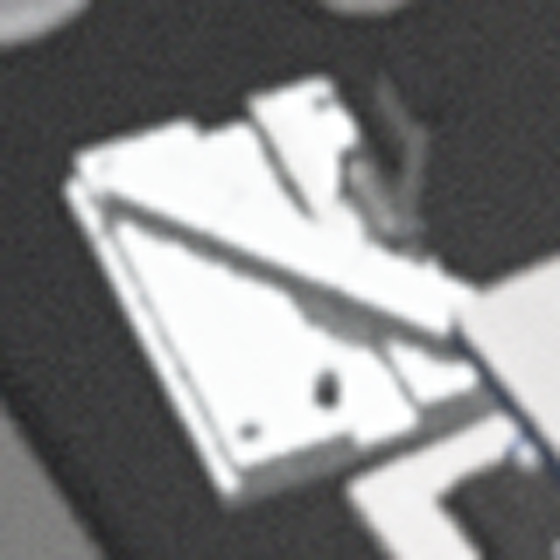

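Top crop (10x, offset 245,195): 
- Deck corners are about (145,130), (660,190), (618,520) and (103,458). 
- The post is at about (590,370), and the strap is upright at the upper edge, about (385,110). 
- The bar runs from its post end at (612,200) to its free end at (175,435), and its +x side is near the fence's end. 

The scene crop shows the same layout, with the lab-jack plate hiding the -y end.

```bash
cat > h.py <<'E'
from cell import robot
import numpy as np
from scipy.spatial.transform import Rotation as R
def cam(n):
    m=robot.camera_model(n); return m["camera_matrix"],m["position"],R.from_euler("xyz",m["attitude"]).as_matrix()
def ray(n,p):
    K,c,r=cam(n); return c,r@np.linalg.solve(K,[p[0],p[1],1])
def plane(n,p,z):
    c,d=ray(n,p); return c+d*(z-c[2])/d[2]
def proj(n,X):
    K,c,r=cam(n); q=K@(r.T@(np.array(X)-c)); return q[:2]/q[2]
def tri(p,q):
    a,d=ray("top",p); b,e=ray("scene",q); s=np.linalg.lstsq(np.c_[d,-e],b-a,rcond=None)[0]
    return (a+d*s[0]+b+e*s[1])/2, np.linalg.norm(a+d*s[0]-b-e*s[1])
E
python3 - <<'E'
from h import *
np.set_printoptions(precision=4,suppress=True)
T=lambda u,v,z:plane("top",(245+u/10-.45,195+v/10-.45),z)
S=lambda u,v,z:plane("scene",(240+u/7-.43,150+v/7-.43),z)
c=[T(u,v,.022) for u,v in((145,130),(660,190),(618,520),(103,458))]
for p in c:print(p)
print([np.linalg.norm(c[i]-c[i-1]) for i in range(4)])
print("post",T(590,370,.034)); print("bar", T(612,202,.038),T(175,435,.038))
print("scene: BLcorner",S(68,190,.022),"BR",S(232,490,.022),"TL", S(325,78,.022),"post", S(327,375,.034))
# jack plate & stirrer
for p,q in (((355,0),(307,200)),):
    pass
for z in (0.05,.1,.15): print("jack corner",z,plane("scene",(307,200),z),plane("scene",(346,245),z), proj("top",plane("scene",(307,200),z)))
for n,p,z in (("jar",(238,190),.04),("w",(279,171),.048),("petri",(211,232),.015),("timer",(428,247),.016)): print(n,plane("top",p,z))
E
```

```text
[0.5678 0.4212 0.022 ]
[0.553  0.2737 0.022 ]
[0.459  0.2837 0.022 ]
[0.474  0.4294 0.022 ]
[np.float64(0.09417939800195141), np.float64(0.14824379785953065), np.float64(0.09451860146001914), np.float64(0.14653820373218038)]
post [0.5001 0.2921 0.034 ]
bar [0.5472 0.2868 0.038 ] [0.4796 0.4072 0.038 ]
scene: BLcorner [0.4667 0.4211 0.022 ] BR [0.4533 0.2761 0.022 ] TL [0.5693 0.4237 0.022 ] post [0.4982 0.2935 0.034 ]
jack corner 0.05 [0.5364 0.2657 0.05  ] [0.5432 0.1185 0.05  ] [313.1345 218.1557]
jack corner 0.1 [0.5148 0.2289 0.1   ] [0.5212 0.0908 0.1   ] [326.6178 224.1364]
jack corner 0.15 [0.4931 0.1922 0.15  ] [0.4991 0.0631 0.15  ] [341.4396 230.7109]
jar [0.6144 0.4801 0.04  ]
w [0.6696 0.3649 0.048 ]
petri [0.4961 0.5564 0.015 ]
timer [ 0.4639 -0.0605  0.016 ]
```

Fixture origin is about (0.519, 0.352) with yaw about -0.10. I'll turn the tool so that tool x = fixture +y and tool y = fixture +x. The first move goes above the start point for the push, beside the free end.

```bash
cat >> h.py <<'E'
O=np.array([.519,.352]); PSI=-.10
def fx(p):
    d=np.array(p)[:2]-O; c,s=np.cos(PSI),np.sin(PSI); return np.array([c*d[0]+s*d[1],-s*d[0]+c*d[1]])*1000
def wd(x,y): c,s=np.cos(PSI),np.sin(PSI); return O+np.array([c*x-s*y,s*x+c*y])/1000
def st():
    s=robot.observe(); print("t %.2f fix"%s["time"],fx(s["tool_pos"]).round(1),"tipz %.1f"%(s["tool_pos"][2]*1000-8),"yaw %.3f"%s["tool_rot"][2],"F",s["contact_force"].round(1),"open",s["opening"].round(3),s["qpos"].round(2))
E
python3 -m jog '[[[-1,-0.234,0.036,0.05,0.62],[-1,-0.234,0.036,0.05,0.62],[-1,-0.234,0.036,0.05,0.62],[-1,-0.234,0.036,0.05,0.62],[-1,-0.234,0.036,0.05,0.62]]]'
python3 -c "from h import *;st()"
```

```text
time: 0.52
tool_pos: [0.4146, 0.4223, 0.1909]
tool_rot: [-3.141, 0.0, 2.09]
contact_force: [0.2, 0.1, -1.4]
opening: 0.063
grip_force: 0.0Traceback (most recent call last):
  File "<string>", line 1, in <module>
    from h import *;st()
                    ~~^^
  File "h.py", line 20, in st
    s=robot.observe(); print("t %.2f fix"%s["time"],fx(s["tool_pos"]).round(1),"tipz %.1f"%(s["tool_pos"][2]*1000-8),"yaw %.3f"%s["tool_rot"][2],"F",s["contact_force"].round(1),"open",s["opening"].round(3),s["qpos"].round(2))
                                                                                                                                                                                        ^^^^^^^^^^^^^^^^^^
AttributeError: 'float' object has no attribute 'round'
```

```bash
sed -i 's/s\["opening"\].round(3)/round(s["opening"],3)/' h.py
python3 -m jog '[[[-1,0,0,0.07,0.625],[-1,0,0,0.07,0.625],[-1,0,0,0.07,0.625],[-1,0,0,0.07,0.625],[-1,0,0,0.07,0.625]]]' >/dev/null
python3 -m jog '[[[-1,0,0,0,0],[-1,0,0,0,0],[-1,0,0,0,0]]]' >/dev/null
python3 - <<'E'
from h import *; import cv2
st()
for n in("scene","top"): cv2.imwrite(f"pics/{n}1.png",robot.read_camera(n)[:,:,::-1])
a=cv2.resize(cv2.imread("pics/top1.png")[185:255,225:325],(600,420),interpolation=cv2.INTER_CUBIC)
b=cv2.resize(cv2.imread("pics/scene1.png")[140:260,230:330],(200,240))
b=cv2.resize(cv2.imread("pics/scene1.png")[140:260,220:420],(600,180*2),interpolation=cv2.INTER_CUBIC)
cv2.imwrite("pics/c1.png",cv2.resize(np.vstack([a,b]),None,fx=.76,fy=.76))
E
```

```text
t 1.18 fix [-112.5   60.2] tipz 113.6 yaw 1.475 F [ 0.2 -1.   0.3] open 0.01 [ 0.67  0.57  1.49 -0.    1.09  0.76]
```

View pics/c1.png

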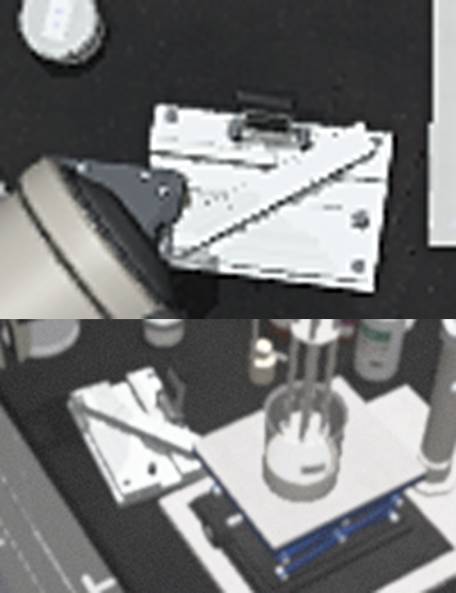

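The top crop shows the gripper to the left of the free end with the bar unmoved. The scene crop shows the jack plate well clear of the fixture. Next I'll descend beside the free end.

```bash
python3 -m jog '[[[-1,-0.006,0.025,0.04,0],[-1,-0.006,0.025,0.075,0],[-1,-0.006,0.025,0.088,0],[-1,-0.006,0.025,0.088,0],[-1,-0.006,0.025,0.088,0]]]' 
python3 -c "from h import *;st()"
```

```text
time: 1.7
tool_pos: [0.4372, 0.4146, 0.0334]
tool_rot: [-3.141, 0.001, 1.472]
contact_force: [-0.6, -0.6, 0.4]
opening: -0.0
grip_force: 0.0
t 1.70 fix [-87.6  54.1] tipz 25.4 yaw 1.472 F [-0.6 -0.6  0.4] open -0.0 [0.63 0.7  1.53 0.   0.92 0.73]
```

Pushing in small steps and watching the force.

```bash
python3 -m jog '[[[-1,0,0.004,0,0],[-1,0,0.008,0,0],[-1,0,0.012,0,0],[-1,0,0.016,0,0],[-1,0,0.02,0,0]]]' |grep -E "pos|force"
python3 -m jog '[[[-1,0,0.003,0,0],[-1,0,0.006,0,0],[-1,0,0.009,0,0],[-1,0,0.012,0,0],[-1,0,0.015,0,0]]]' |grep -E "pos|force"
python3 -c "from h import *;st()"
```

```text
tool_pos: [0.4581, 0.4129, 0.0346]
contact_force: [-0.4, 0.0, 0.7]
grip_force: 0.5
tool_pos: [0.4724, 0.4114, 0.0339]
contact_force: [-1.8, 1.2, 3.6]
grip_force: 2.0
t 2.53 fix [-52.3  54.5] tipz 25.9 yaw 1.471 F [-1.8  1.2  3.6] open 0.0 [0.59 0.73 1.45 0.   0.96 0.69]
```

```bash
python3 -m jog '[[[-1,0,0.003,0,0],[-1,0,0.006,0,0],[-1,0,0.009,0,0],[-1,0,0.012,0,0],[-1,0,0.012,0,0]]]' |grep -E "pos|force"
python3 - <<'E'
from h import *; import cv2
st()
for n in("scene","top"): cv2.imwrite(f"pics/{n}2.png",robot.read_camera(n)[:,:,::-1])
a=cv2.resize(cv2.imread("pics/top2.png")[185:255,225:325],(600,420),interpolation=cv2.INTER_CUBIC)
b=cv2.resize(cv2.imread("pics/scene2.png")[140:230,220:340],(600,450),interpolation=cv2.INTER_CUBIC)
cv2.imwrite("pics/c2.png",cv2.resize(np.vstack([a,b]),None,fx=.68,fy=.68))
E
```

```text
tool_pos: [0.485, 0.4099, 0.0338]
contact_force: [-0.6, 1.1, 2.7]
grip_force: 1.3
t 2.95 fix [-39.6  54.2] tipz 25.8 yaw 1.470 F [-0.6  1.1  2.7] open 0.0 [ 0.58  0.74  1.43 -0.    0.97  0.68]
```

View pics/c2.png

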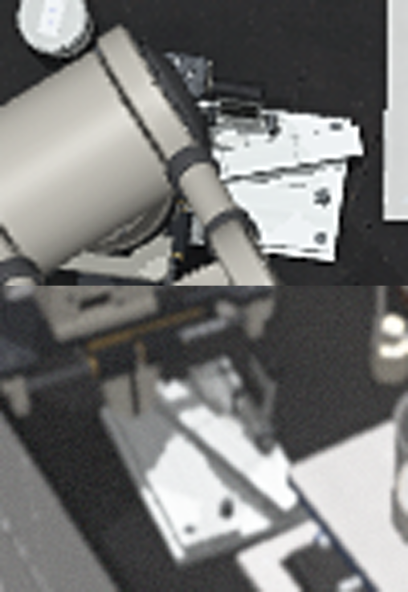

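The bar is about halfway round, with its angle now small, and it has slid along -y. Its post end shows at crop (352–362, 120–155), just past the deck's edge. I'll compute the amount.

Run:
```python
from h import *
f=4.08
P=lambda u,v,z:fx(plane("top",(225+u/f-.4,185+v/f-.4),z))
print("end corners",P(362,155,.038),P(352,120,.038),"edge pt",P(225,180,.038),"post",P(322,193,.034),"deck",P(347,160,.022),P(334,258,.022))
f=3.4
S=lambda u,v,z:fx(plane("scene",(220+u/f-.4,140+(v-285.6)/f-.4),z))
print("scene bar edge -x top",S(165,408,.038),S(275,515,.038),"post",S(226,503,.034))
for z in (.08,.1,.12): print(z,fx(plane("scene",(307,200),z)),fx(plane("scene",(375,163),z)))
```

```text
end corners [ 15.02039039 -85.86245655] [ 38.31169578 -76.14912585] edge pt [-13.047874     5.39759481] post [-13.81154042 -61.56991564] deck [ 12.12484957 -75.5225887 ] [-56.42293644 -74.73492913]
scene bar edge -x top [-21.18523531  33.27371051] [  8.15235326 -87.57168592] post [-15.80348535 -61.19609672]
0.08 [  15.2073484  -107.38151583] [205.65478027 -72.0390774 ]
0.1 [   8.06613288 -122.86477935] [193.64162553 -88.42645504]
0.12 [   0.92491737 -138.34804286] [ 181.62847079 -104.81383268]
```

```bash
python3 -m jog '[[[-1,0,0.002,0,0],[-1,0,0.004,0,0],[-1,0,0.006,0,0],[-1,0,0.007,0,0],[-1,0,0.007,0,0]]]' |grep -E "pos|force"
python3 -m jog '[[[-1,0,0.001,0,0],[-1,0,0.002,0,0],[-1,0,0.003,0,0],[-1,0,0.003,0,0]]]' |grep -E "pos|force"
python3 -c "from h import *;st()"
```

```text
tool_pos: [0.4914, 0.4093, 0.0336]
contact_force: [-1.4, 0.9, 1.7]
grip_force: 1.2
tool_pos: [0.4943, 0.4089, 0.0337]
contact_force: [-1.2, 2.0, 2.0]
grip_force: 1.1
t 3.80 fix [-30.2  54.2] tipz 25.7 yaw 1.471 F [-1.2  2.   2. ] open 0.0 [ 0.57  0.75  1.4  -0.    0.99  0.67]
```

```bash
python3 -m jog '[[[-1,0,0.001,0,0],[-1,0,0.0015,0,0],[-1,0,0.002,0,0]]]' |grep -E "pos|force"
python3 -m jog '[[[-1,0,0.0007,0,0],[-1,0,0.0015,0,0],[-1,0,0.0015,0,0]]]' |grep -E "pos|force"
python3 - <<'E'
from h import *; import cv2
st()
for n in("scene","top"): cv2.imwrite(f"pics/{n}3.png",robot.read_camera(n)[:,:,::-1])
a=cv2.resize(cv2.imread("pics/top3.png")[195:255,265:325],(560,560),interpolation=cv2.INTER_CUBIC)
b=cv2.resize(cv2.imread("pics/scene3.png")[140:230,225:325],(622,560),interpolation=cv2.INTER_CUBIC)
cv2.imwrite("pics/c3.png",cv2.resize(np.hstack([a,b]),None,fx=.67,fy=.67))
E
```

```text
tool_pos: [0.4961, 0.4088, 0.0336]
contact_force: [-1.1, 1.4, 1.9]
grip_force: 1.1
tool_pos: [0.4978, 0.4086, 0.0337]
contact_force: [-0.5, 0.9, 0.6]
grip_force: 0.9
t 4.30 fix [-26.8  54.2] tipz 25.7 yaw 1.471 F [-0.5  0.9  0.6] open 0.0 [ 0.57  0.76  1.39 -0.    0.99  0.67]
```

View pics/c3.png

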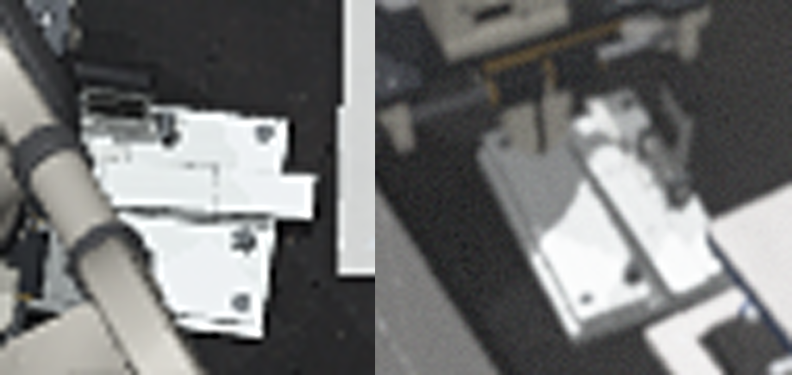

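The bar is nearly in line but sits about 20 mm towards -y: its end is at top crop (315,175–218), about 16 mm past the deck. I'll back off, grip the free end lightly from above and slide the bar back along +y, without lifting it.

```bash
python3 -m jog '[[[-1,0,-0.008,0,0],[-0.5,0,-0.008,-0.035,0],[0,0.001,0.015,-0.035,0],[0,0.001,0.027,-0.035,0],[0,0.001,0.027,-0.035,0]]]' >/dev/null
python3 -m jog '[[[0,0,0,0,0],[0,0,0,0,0],[0,0,0,0.02,0],[0,0,0,0.03,0],[0,0,0,0.031,0]]]' |grep -E "pos|force|open"
python3 -c "from h import *;st()"
python3 -m jog '[[[-0.5,0,0,0,0],[-0.6,0,0,0,0],[-0.6,0,0,0,0],[-0.6,0,0,0,0],[-0.6,0,0,0,0]]]' 5 |grep -E "pos|force|open"
python3 -c "from h import *;st()"
```

```text
tool_pos: [0.5221, 0.406, 0.0347]
contact_force: [-0.1, -1.0, -0.9]
opening: 0.0457
grip_force: 0.0
t 5.23 fix [-2.3 54.1] tipz 26.7 yaw 1.471 F [-0.1 -1.  -0.9] open 0.046 [0.55 0.79 1.33 0.   1.03 0.64]
tool_pos: [0.5247, 0.4072, 0.0383]
contact_force: [0.1, 1.5, -0.9]
opening: 0.0202
grip_force: 3.0
t 5.65 fix [ 0.1 55.5] tipz 30.3 yaw 1.471 F [ 0.1  1.5 -0.9] open 0.02 [0.54 0.78 1.32 0.   1.03 0.64]
```

```bash
python3 -m jog '[[[-0.7,0.003,0,0,0],[-0.7,0.006,0,0,0],[-0.7,0.009,0,0,0],[-0.7,0.012,0,0,0],[-0.7,0.012,0,0,0]]]' 8 |grep -E "pos|force|open"
python3 -m jog '[[[0,0,0,0,0],[0,0,0,0,0],[0,-0.006,0,0,0],[0,-0.012,0,0,0],[0,-0.012,0,0,0]]]' |grep -E "pos|force|open"
python3 -m jog '[[[-0.6,0,0,0,0],[-0.6,0,0,0,0],[-0.6,0,0,0,0],[-0.6,0,0,0,0]]]' |grep -E "force|open"
python3 -m jog '[[[-0.7,0.003,0,0,0],[-0.7,0.006,0,0,0],[-0.7,0.009,0,0,0],[-0.7,0.009,0,0,0]]]' |grep -E "pos|force|open"
python3 -m jog '[[[0.2,0,0,0,0],[0.2,0,0,0,0],[0.2,0,0,0,0],[0.2,0,0,-0.03,0],[0.2,0,-0.04,-0.06,0]]]' |grep -E "pos|force|open"
python3 -m jog '[[[0.2,0.04,-0.12,0,0],[-1,0.04,-0.12,0,0],[-1,0.04,-0.12,0,0],[-1,0.04,-0.12,0,0]]]' >/dev/null
python3 - <<'E'
from h import *; import cv2
st()
for n in("scene","top"): cv2.imwrite(f"pics/{n}4.png",robot.read_camera(n)[:,:,::-1])
a=cv2.resize(cv2.imread("pics/top4.png")[190:250,250:320],(700,600),interpolation=cv2.INTER_CUBIC)
b=cv2.resize(cv2.imread("pics/scene4.png")[150:225,240:320],(640,600),interpolation=cv2.INTER_CUBIC)
cv2.imwrite("pics/c4.png",cv2.resize(np.hstack([a,b]),None,fx=.59,fy=.59))
E
```

```text
tool_pos: [0.5258, 0.4197, 0.0376]
contact_force: [0.1, 1.2, -1.1]
opening: 0.0195
grip_force: 8.0
tool_pos: [0.5245, 0.4055, 0.0377]
contact_force: [0.1, 0.4, 0.4]
opening: 0.0448
grip_force: 0.0
contact_force: [0.1, -0.2, -0.5]
opening: 0.0237
grip_force: 0.0
tool_pos: [0.525, 0.4154, 0.0371]
contact_force: [-1.0, -2.9, -1.2]
opening: 0.0198
grip_force: 7.7
tool_pos: [0.4964, 0.4183, 0.0926]
contact_force: [-0.3, 0.7, 1.2]
opening: 0.0487
grip_force: 0.0
t 7.90 fix [-160.1  106.2] tipz 85.2 yaw 1.476 F [-0.7 -0.2 -0.7] open 0.04 [0.78 0.62 1.48 0.   1.04 0.87]
```

View pics/c4.png

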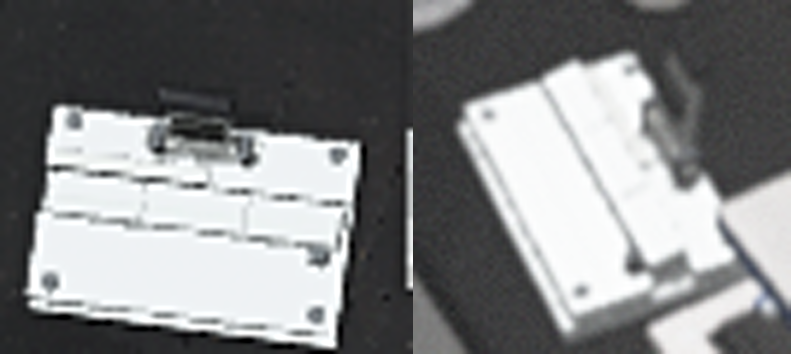

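The bar is now in line with the channel and about centred: top crop ends at (45,190) and (345,225). Next I'll press the free end down gently.

```bash
python3 -m jog '[[[-1,-0.048,0.04,0,0],[-1,-0.048,0.08,0,0],[-1,-0.048,0.12,0,0],[-1,-0.048,0.151,0,0],[-1,-0.048,0.151,0,0]]]' >/dev/null
python3 -m jog '[[[-1,0,0,0.03,0],[-1,0,0,0.043,0],[-1,0,0,0.043,0],[-1,0,0,0.043,0]]]' >/dev/null
python3 -c "from h import *;st()"
for i in 1 2; do python3 -m jog '[[[-1,0,0,0.001,0],[-1,0,0,0.002,0],[-1,0,0,0.003,0],[-1,0,0,0.003,0]]]' >/dev/null;python3 -c "from h import *;st()"; done
```

```text
t 8.75 fix [-2.5 55.5] tipz 40.7 yaw 1.470 F [-0.4  0.5 -0.6] open 0.0 [ 0.55  0.77  1.32 -0.    1.06  0.65]
t 9.08 fix [-2.3 56.6] tipz 39.4 yaw 1.471 F [-0.1 -0.3 -0.8] open 0.0 [0.55 0.77 1.32 0.   1.05 0.65]
t 9.42 fix [-2.4 56.2] tipz 35.5 yaw 1.471 F [-0.5  0.6 -0.2] open 0.0 [0.55 0.77 1.32 0.   1.04 0.65]
```

```bash
python3 -m jog '[[[-1,0.001,-0.006,0,0],[-1,0.001,-0.006,0,0],[-1,0.001,-0.006,0.001,0]]]' >/dev/null;python3 -c "from h import *;st()"
for i in 1 2 3; do python3 -m jog '[[[-1,0,0,0.0005,0],[-1,0,0,0.001,0],[-1,0,0,0.001,0]]]' >/dev/null;python3 -c "from h import *;st()"; done
```

```text
t 9.67 fix [-8.7 57.5] tipz 34.9 yaw 1.471 F [0.3 1.3 0.6] open 0.0 [0.56 0.77 1.34 0.   1.03 0.65]
t 9.92 fix [-8.3 57.2] tipz 33.6 yaw 1.471 F [ 0.6 -1.1  0.2] open 0.0 [0.55 0.77 1.34 0.   1.03 0.65]
t 10.17 fix [-8.2 57.2] tipz 32.6 yaw 1.471 F [ 1.  -0.7 -0.3] open 0.0 [0.55 0.77 1.34 0.   1.03 0.65]
t 10.42 fix [-8.1 57.3] tipz 32.1 yaw 1.471 F [-1.2  0.6  3.9] open 0.0 [ 0.55  0.77  1.34 -0.    1.03  0.65]
```

```bash
for i in 1 2 3; do python3 -m jog '[[[-1,0,0,0.0005,0],[-1,0,0,0.001,0],[-1,0,0,0.001,0]]]' >/dev/null;python3 -c "from h import *;st()"; done
```

```text
t 10.67 fix [-8.3 57.4] tipz 31.3 yaw 1.471 F [-1.4 -0.1  7.1] open 0.0 [0.55 0.77 1.34 0.   1.03 0.65]
t 10.92 fix [-8.4 57.5] tipz 30.5 yaw 1.471 F [-2.5 -0.8  6.2] open 0.0 [0.55 0.77 1.34 0.   1.03 0.65]
t 11.17 fix [-8.5 57.5] tipz 29.5 yaw 1.471 F [-2.7 -1.1  6.2] open 0.001 [0.55 0.78 1.34 0.   1.02 0.65]
```

```bash
for i in 1 2 3; do python3 -m jog '[[[-1,0,0,0.0004,0],[-1,0,0,0.0008,0],[-1,0,0,0.0008,0]]]' >/dev/null;python3 -c "from h import *;st()"; done
```

```text
t 11.42 fix [-8.4 57.5] tipz 29.1 yaw 1.471 F [-4.3 -0.8  9.9] open 0.0 [0.55 0.78 1.34 0.   1.02 0.65]
t 11.67 fix [-8.3 57.6] tipz 29.0 yaw 1.471 F [-4.6 -3.1 13.2] open 0.001 [0.55 0.78 1.34 0.   1.02 0.65]
t 11.92 fix [-8.2 57.6] tipz 28.8 yaw 1.471 F [-4.5 -3.4 15.4] open 0.001 [0.55 0.78 1.34 0.   1.02 0.65]
```

```bash
for i in 1 2; do python3 -m jog '[[[-1,0,0,0.0005,0],[-1,0,0,0.001,0],[-1,0,0,0.001,0]]]' >/dev/null;python3 -c "from h import *;st()"; done
```

```text
t 12.17 fix [-7.9 57.7] tipz 28.6 yaw 1.471 F [-6.7 -3.6 21.1] open 0.001 [ 0.55  0.78  1.34 -0.    1.02  0.65]
t 12.42 fix [-7.6 57.8] tipz 28.4 yaw 1.471 F [-6.4 -5.  24.7] open 0.0 [ 0.55  0.78  1.34 -0.    1.02  0.65]
```

The free end stops hard at a tip height of about 28.8 mm. It gave at about 7 N, then went stiff. Next is the post end.

```bash
python3 -m jog '[[[-1,0,0,-0.03,0],[-1,-0.03,0,-0.034,0],[-1,-0.07,0,-0.034,0],[-1,-0.11,0,-0.034,0],[-1,-0.117,0,-0.034,0]]]' >/dev/null
python3 -m jog '[[[-1,0,0.018,0,0],[-1,0,0.018,0,0],[-1,0,0.018,0.015,0],[-1,0,0.018,0.018,0],[-1,0,0.018,0.018,0]]]' >/dev/null
python3 -c "from h import *;st()"
```

```text
t 13.25 fix [  8.4 -59.8] tipz 38.9 yaw 1.471 F [ 0.9  0.8 -0.3] open 0.0 [0.38 0.67 1.53 0.   0.94 0.48]
```

```bash
for i in 1 2 3; do python3 -m jog '[[[-1,0,0,0.001,0],[-1,0,0,0.002,0],[-1,0,0,0.002,0]]]' >/dev/null;python3 -c "from h import *;st()"; done
```

```text
t 13.50 fix [  9.6 -59.4] tipz 38.5 yaw 1.471 F [ 0.2 -0.4 -0.4] open 0.001 [0.38 0.67 1.53 0.   0.94 0.48]
t 13.75 fix [  9.8 -59.6] tipz 36.4 yaw 1.471 F [0.  0.9 1.4] open 0.001 [0.38 0.68 1.53 0.   0.93 0.48]
t 14.00 fix [ 10.  -59.8] tipz 34.7 yaw 1.471 F [-0.2  0.5  3.9] open 0.0 [ 0.38  0.68  1.53 -0.    0.93  0.48]
```

```bash
python3 -m jog '[[[-1,0,0,-0.003,0],[-1,0.002,0.003,-0.003,0],[-1,0.002,0.003,-0.001,0],[-1,0.002,0.003,0,0]]]' >/dev/null;python3 -c "from h import *;st()"
for i in 1 2 3; do python3 -m jog '[[[-1,0,0,0.0005,0],[-1,0,0,0.001,0],[-1,0,0,0.001,0]]]' >/dev/null;python3 -c "from h import *;st()"; done
```

```text
t 14.33 fix [ 12.8 -57.7] tipz 33.9 yaw 1.471 F [-0.5  0.7  0.6] open 0.001 [0.38 0.68 1.52 0.   0.93 0.48]
t 14.58 fix [ 13.  -57.7] tipz 33.4 yaw 1.471 F [ 1.  -0.5  1.6] open 0.0 [ 0.38  0.68  1.52 -0.    0.93  0.48]
t 14.83 fix [ 13.2 -57.6] tipz 32.7 yaw 1.471 F [ 0.5 -0.1  4.4] open 0.001 [ 0.38  0.69  1.52 -0.    0.93  0.48]
t 15.08 fix [ 13.5 -57.6] tipz 32.0 yaw 1.471 F [ 1.7 -0.2  6.5] open 0.0 [ 0.38  0.69  1.53 -0.    0.93  0.48]
```

```bash
for i in 1 2 3 4; do python3 -m jog '[[[-1,0,0,0.0005,0],[-1,0,0,0.001,0],[-1,0,0,0.001,0]]]' >/dev/null;python3 -c "from h import *;st()"; done
```

```text
t 15.33 fix [ 13.4 -57.7] tipz 30.9 yaw 1.471 F [ 1.6 -0.3  5.6] open 0.001 [ 0.38  0.69  1.53 -0.    0.93  0.48]
t 15.58 fix [ 13.4 -57.9] tipz 29.7 yaw 1.471 F [ 2.  -1.5  5.7] open 0.001 [ 0.38  0.69  1.53 -0.    0.92  0.48]
t 15.83 fix [ 13.4 -57.9] tipz 28.6 yaw 1.471 F [ 2.6 -2.6  4.2] open 0.0 [ 0.38  0.69  1.53 -0.    0.92  0.48]
t 16.08 fix [ 13.6 -57.9] tipz 27.7 yaw 1.471 F [ 2.6 -3.3  5.1] open 0.0 [ 0.38  0.69  1.53 -0.    0.92  0.48]
```

```bash
for i in 1 2 3; do python3 -m jog '[[[-1,0,0,0.0004,0],[-1,0,0,0.0008,0],[-1,0,0,0.0008,0]]]' >/dev/null;python3 -c "from h import *;st()"; done
```

```text
t 16.33 fix [ 13.8 -57.9] tipz 27.1 yaw 1.471 F [ 3.5 -2.8  4.7] open 0.001 [ 0.38  0.69  1.53 -0.    0.92  0.48]
t 16.58 fix [ 14.  -57.8] tipz 26.4 yaw 1.471 F [ 4.  -2.6  5.3] open 0.001 [ 0.38  0.69  1.53 -0.    0.92  0.48]
t 16.83 fix [ 14.4 -57.8] tipz 26.0 yaw 1.471 F [ 3.6 -3.4  7.5] open 0.0 [ 0.38  0.7   1.53 -0.    0.91  0.48]
```

The tip has gone below the expected home height while drifting sideways, so it was loading only the bar's edge. I'll re-press centrally with one finger, keeping the post between the slightly open fingers.

```bash
python3 -m jog '[[[-1,0,0,-0.024,0],[-0.48,0,-0.034,-0.024,0],[-0.48,0,-0.034,-0.024,0],[-0.48,0,-0.034,-0.024,0],[-0.48,0,-0.034,-0.024,0]]]' >/dev/null
python3 -m jog '[[[-0.48,0,0,0,0],[-0.48,0,0,0.005,0],[-0.48,0,0,0.01,0],[-0.48,0,0,0.01,0]]]' >/dev/null
python3 -c "from h import *;st()"
```

```text
t 17.58 fix [-21.7 -58.3] tipz 37.3 yaw 1.470 F [-0.7  0.1 -1. ] open 0.024 [0.41 0.64 1.61 0.   0.9  0.51]
```

```bash
python3 -m jog '[[[-0.48,0,0,0,0],[-0.48,0,0,0,0]]]' >/dev/null;python3 -c "from h import *;st()"
for i in 1 2 3 4; do python3 -m jog '[[[-0.48,0,0,0.0007,0],[-0.48,0,0,0.0015,0],[-0.48,0,0,0.0015,0]]]' >/dev/null;python3 -c "from h import *;st()"; done
```

```text
t 17.75 fix [-21.2 -57.8] tipz 38.6 yaw 1.471 F [-0.7  0.5 -0.5] open 0.024 [0.41 0.64 1.61 0.   0.9  0.51]
t 18.00 fix [-21.3 -57.8] tipz 37.4 yaw 1.471 F [-1.3  0.2  0.2] open 0.024 [0.41 0.64 1.61 0.   0.9  0.51]
t 18.25 fix [-21.4 -57.8] tipz 35.8 yaw 1.471 F [-0.5 -0.6 -0.1] open 0.024 [0.41 0.64 1.61 0.   0.89 0.51]
t 18.50 fix [-21.4 -57.8] tipz 34.2 yaw 1.471 F [-0.  -0.5  0.3] open 0.024 [0.41 0.64 1.61 0.   0.89 0.51]
t 18.75 fix [-21.4 -57.8] tipz 32.7 yaw 1.471 F [-0.2  0.3 -0.3] open 0.024 [0.41 0.65 1.61 0.   0.89 0.51]
```

```bash
for i in 1 2 3 4 5; do python3 -m jog '[[[-0.48,0,0,0.0005,0],[-0.48,0,0,0.001,0],[-0.48,0,0,0.001,0]]]' >/dev/null;python3 -c "from h import *;st()"; done
```

```text
t 19.00 fix [-21.3 -57.8] tipz 31.8 yaw 1.471 F [ 0.5  1.1 -0.6] open 0.024 [0.41 0.65 1.61 0.   0.88 0.51]
t 19.25 fix [-21.3 -57.8] tipz 30.8 yaw 1.471 F [ 0.5 -1.   0. ] open 0.024 [0.41 0.65 1.61 0.   0.88 0.51]
t 19.50 fix [-21.3 -57.8] tipz 29.8 yaw 1.471 F [-0.2 -0.4 -0.7] open 0.024 [0.41 0.65 1.61 0.   0.88 0.51]
t 19.75 fix [-21.4 -57.8] tipz 28.8 yaw 1.471 F [-0.  -0.8  0.6] open 0.024 [0.41 0.65 1.61 0.   0.88 0.51]
t 20.00 fix [-21.2 -57.7] tipz 28.4 yaw 1.471 F [-1.  -0.4  4.5] open 0.024 [0.41 0.65 1.61 0.   0.88 0.51]
```

```bash
for i in 1 2 3; do python3 -m jog '[[[-0.48,0,0,0.0005,0],[-0.48,0,0,0.0008,0],[-0.48,0,0,0.0008,0]]]' >/dev/null;python3 -c "from h import *;st()"; done
```

```text
t 20.25 fix [-21.2 -57.7] tipz 28.2 yaw 1.471 F [-3.2 -1.5 10.1] open 0.024 [ 0.41  0.65  1.61 -0.    0.88  0.51]
t 20.50 fix [-21.1 -57.7] tipz 28.1 yaw 1.471 F [-4.5 -1.6 13.7] open 0.024 [ 0.41  0.65  1.61 -0.    0.87  0.51]
t 20.75 fix [-21.  -57.6] tipz 28.0 yaw 1.471 F [-6.7 -3.2 20.4] open 0.024 [ 0.41  0.65  1.61 -0.    0.87  0.51]
```

The post end is home: contact at 28.4 mm, then stiff. Next I'll feel the free end the same way.

```bash
python3 -m jog '[[[-0.48,0,0,-0.034,0],[-0.48,0.03,0,-0.034,0],[-0.48,0.07,0,-0.034,0],[-0.48,0.11,0,-0.034,0],[-0.48,0.116,0,-0.034,0]]]' >/dev/null
python3 -m jog '[[[-0.48,0,0,0,0],[-0.48,0,0,0.015,0],[-0.48,0,0,0.027,0],[-0.48,0,0,0.027,0],[-0.48,0,0,0.027,0]]]' >/dev/null
python3 -c "from h import *;st()"
for i in 1 2 3; do python3 -m jog '[[[-0.48,0,0,0.0005,0],[-0.48,0,0,0.001,0],[-0.48,0,0,0.001,0]]]' >/dev/null;python3 -c "from h import *;st()"; done
```

```text
t 21.58 fix [-21.7  56.7] tipz 31.4 yaw 1.470 F [0.3 0.2 0.3] open 0.024 [ 0.57  0.76  1.37 -0.    1.02  0.67]
t 21.83 fix [-20.9  58.1] tipz 32.1 yaw 1.470 F [-0.7  0.5  0.3] open 0.024 [0.57 0.76 1.37 0.   1.01 0.67]
t 22.08 fix [-21.3  58.2] tipz 30.6 yaw 1.471 F [-0.4 -0.   0.4] open 0.024 [0.57 0.76 1.37 0.   1.01 0.67]
t 22.33 fix [-21.3  58.2] tipz 29.4 yaw 1.471 F [ 0.4 -0.7 -0.7] open 0.024 [0.57 0.76 1.37 0.   1.01 0.67]
```

```bash
for i in 1 2 3 4; do python3 -m jog '[[[-0.48,0,0,0.0004,0],[-0.48,0,0,0.0008,0],[-0.48,0,0,0.0008,0]]]' >/dev/null;python3 -c "from h import *;st()"; done
```

```text
t 22.58 fix [-21.4  58.2] tipz 28.6 yaw 1.471 F [ 0.4  0.3 -0.2] open 0.024 [0.57 0.76 1.37 0.   1.01 0.67]
t 22.83 fix [-21.2  58.3] tipz 28.3 yaw 1.471 F [-0.8 -0.5  2.8] open 0.024 [ 0.57  0.76  1.37 -0.    1.01  0.67]
t 23.08 fix [-21.1  58.3] tipz 28.2 yaw 1.471 F [-1.3 -1.7  8.2] open 0.024 [ 0.57  0.76  1.37 -0.    1.01  0.67]
t 23.33 fix [-21.1  58.4] tipz 28.1 yaw 1.471 F [-3.2 -2.9 12.2] open 0.024 [ 0.57  0.76  1.37 -0.    1.01  0.67]
```

Both ends are home on the floor (contact at 28.4 and 28.3 mm, stiff). Next I'll go over the strap to its +x side.

```bash
python3 -m jog '[[[-0.48,0,0,-0.04,0],[-1,0,0,-0.08,0],[-1,0,0,-0.087,0],[-1,-0.029,0.04,-0.087,0],[-1,-0.058,0.07,-0.087,0]]]' >/dev/null
python3 -m jog '[[[-1,0,0.042,0,0],[-1,0,0.042,0,0],[-1,0,0.042,0,0],[-1,0,0.042,0.02,0],[-1,0,0.042,0.043,0]]]' >/dev/null
python3 -m jog '[[[-1,0,0,0,0],[-1,0,0,0,0]]]' >/dev/null
python3 -c "from h import *;st()"
```

```text
t 24.33 fix [83.3  5.8] tipz 69.3 yaw 1.472 F [-0.7 -0.1 -0.2] open 0.0 [0.42 0.79 1.17 0.   1.18 0.51]
```

```bash
python3 -m jog '[[[-1,-0.005,-0.01,0,0],[-1,-0.005,-0.02,0,0],[-1,-0.005,-0.03,0,0],[-1,-0.005,-0.04,0,0],[-1,-0.005,-0.05,0,0]]]' >/dev/null
python3 -c "from h import *;st()"
python3 -m jog '[[[-1,0,-0.008,0,0],[-1,0,-0.016,0,0],[-1,0,-0.024,0,0],[-1,0,-0.028,0,0],[-1,0,-0.028,0,0]]]' >/dev/null
python3 -c "from h import *;st()"
```

```text
t 24.75 fix [35.4  1.5] tipz 72.8 yaw 1.471 F [ 1.5  0.3 -0.8] open 0.0 [ 0.45  0.72  1.32 -0.    1.1   0.55]
t 25.17 fix [6.  0.7] tipz 70.7 yaw 1.472 F [0.7 0.3 0.2] open 0.0 [0.47 0.68 1.4  0.   1.06 0.57]
```

```bash
python3 -m jog '[[[-1,0,-0.01,0,0],[-1,0,-0.02,0.003,0],[-1,0,-0.028,0.008,0],[-1,0,-0.028,0.014,0],[-1,0,-0.028,0.018,0]]]' >/dev/null
python3 -c "from h import *;st()"
python3 -m jog '[[[-1,0,-0.002,0.002,0],[-1,0,-0.003,0.004,0],[-1,0,-0.003,0.006,0],[-1,0,-0.003,0.006,0]]]' >/dev/null
python3 -c "from h import *;st()"
```

```text
t 25.58 fix [-21.9   0.4] tipz 51.5 yaw 1.471 F [-0.3  0.5  2.2] open 0.001 [0.49 0.67 1.48 0.   0.99 0.59]
t 25.92 fix [-24.    0.3] tipz 45.8 yaw 1.471 F [0.9 0.9 0.2] open 0.001 [0.5  0.68 1.49 0.   0.97 0.6 ]
```

Now the last millimetres, slowly.

```bash
for i in 1 2 3 4; do python3 -m jog '[[[-1,0,0,0.0005,0],[-1,0,0,0.001,0],[-1,0,0,0.001,0]]]' >/dev/null;python3 -c "from h import *;st()"; done
```

```text
t 26.17 fix [-23.8   0.5] tipz 45.3 yaw 1.471 F [-0.2  0.4  0.5] open 0.0 [0.5  0.68 1.49 0.   0.97 0.6 ]
t 26.42 fix [-24.    0.5] tipz 44.3 yaw 1.471 F [-0.4  0.7 -0. ] open 0.0 [0.5  0.68 1.49 0.   0.97 0.6 ]
t 26.67 fix [-24.    0.5] tipz 43.3 yaw 1.471 F [-1.3  0.1  1.7] open 0.0 [0.5  0.68 1.5  0.   0.96 0.6 ]
t 26.92 fix [-24.1   0.5] tipz 42.6 yaw 1.471 F [-1.2 -0.5  5.4] open 0.0 [0.5  0.68 1.5  0.   0.96 0.6 ]
```

```bash
python3 -m jog '[[[-1,0,0,0.0005,0],[-1,0,0,0.001,0],[-1,0,0,0.001,0]]]' >/dev/null;python3 -c "from h import *;st()"
python3 -m jog '[[[-1,0,0,-0.03,0],[-1,0,0,-0.06,0],[-1,0.03,-0.04,-0.07,0],[-1,0.06,-0.08,-0.07,0],[-1,0.08,-0.12,-0.07,0]]]' >/dev/null
python3 -m jog '[[[-1,0.03,-0.04,0,0],[-1,0.03,-0.04,0,0],[-1,0.03,-0.04,0,0]]]' >/dev/null
python3 - <<'E'
from h import *; import cv2
st()
for n in("scene","top"): cv2.imwrite(f"pics/{n}5.png",robot.read_camera(n)[:,:,::-1])
a=cv2.resize(cv2.imread("pics/top5.png")[180:250,210:330],(800,467),interpolation=cv2.INTER_CUBIC)
b=cv2.resize(cv2.imread("pics/scene5.png")[150:225,240:320],(498,467),interpolation=cv2.INTER_CUBIC)
cv2.imwrite("pics/c5.png",cv2.resize(np.hstack([a,b]),None,fx=.61,fy=.61))
E
```

```text
t 27.17 fix [-24.1   0.6] tipz 42.5 yaw 1.471 F [-4.6 -1.8 10.1] open 0.001 [0.5  0.68 1.5  0.   0.96 0.6 ]
t 27.83 fix [-168.7  102.1] tipz 111.0 yaw 1.475 F [ 0.9 -0.5  1. ] open 0.0 [0.79 0.57 1.49 0.   1.08 0.88]
```

View pics/c5.png

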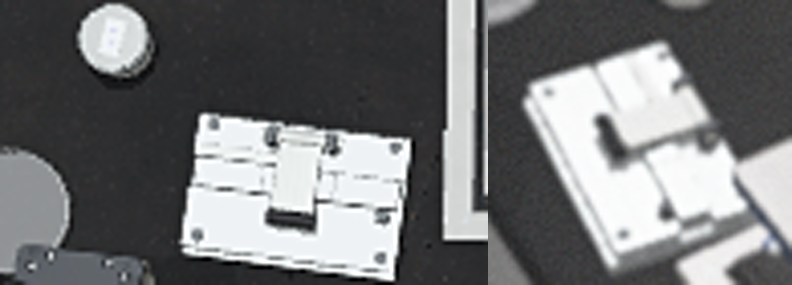

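The strap lies level across the seated bar, with its cross bar at top crop (290,215), and the surrounding things have not moved. The strap stopped at a tip height of 42.5 mm, as expected. I'm handing in.

```bash
python3 -c "from cell import robot;print(robot.hand_in())"
```

```text
the job is handed in; nothing more can be done
None
```

The job is handed in: the bar was swung into line, slid back along the channel with a light grip to centre it, and pressed until both ends stopped hard at home height (25 N at most); only then was the strap closed, stopping at the expected height under 10 N, and nothing around the fixture looked moved.

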